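Dock the battery packs in charging order

TASK

Slide the three battery packs across the bench into the charging dock, one pack to a bay and each fully home against the back of its bay, filling the bays in order of the raised white studs on their heads: first the bay with one stud, then two, then three. Once all three packs are home, and not before, twist the spring-return start switch clockwise to its stop and let it spring back. Leave the other things on the bench where they are.

Things in the scene. Friction and masses are not known exactly. Their poses are not given: they have to be found in the camera images.
- dock: Charging dock (fixed): grey power rail 320 mm long and 100 mm high behind three identical bays, side by side, 98 mm between centres. Each bay is a floorless slot 82 mm wide between 8 mm walls 38 mm high, closed by a black head 85 mm high and 68 mm deep. Origin: on the bench, the docked point of the middle bay; x points into the bays, y across them, z up.
- bay_one: Bay one (fixed): one raised white stud on its head (16 mm wide). The bays' order changes. Origin: on the bench, where a fully docked pack's origin lies; x points into the bay. Stop face at x = +43 mm; walls from x = -29 mm to the stop, mouth flaring out to 98 mm wide at x = -40 mm. A docked pack's rear face is at x = -43 mm, just outside.
- bay_two: Bay two (fixed): two raised white studs on its head (16 mm wide, 26 mm apart). The bays' order changes. Origin: on the bench, where a fully docked pack's origin lies; x points into the bay. Stop face at x = +43 mm; walls from x = -29 mm to the stop, mouth flaring out to 98 mm wide at x = -40 mm. A docked pack's rear face is at x = -43 mm, just outside.
- bay_three: Bay three (fixed): three raised white studs on its head (16 mm wide, 26 mm apart). The bays' order changes. Origin: on the bench, where a fully docked pack's origin lies; x points into the bay. Stop face at x = +43 mm; walls from x = -29 mm to the stop, mouth flaring out to 98 mm wide at x = -40 mm. A docked pack's rear face is at x = -43 mm, just outside.
- pack_a: Loose battery pack, 86 mm long (x), 76 mm wide (y), 52 mm high (the black upper 18 mm is 3 mm smaller all round), 0.4 to 0.85 kg, upright on a thin cardboard sheet, roughly in front of a bay, too wide to grasp well. The packs are alike: any may go into any bay. Origin: centre of its underside; x along its length, its terminals at +x, facing the dock.
- pack_b: Loose battery pack, 86 mm long (x), 76 mm wide (y), 52 mm high (the black upper 18 mm is 3 mm smaller all round), 0.4 to 0.85 kg, upright on a thin cardboard sheet, roughly in front of a bay, too wide to grasp well. The packs are alike: any may go into any bay. Origin: centre of its underside; x along its length, its terminals at +x, facing the dock.
- pack_c: Loose battery pack, 86 mm long (x), 76 mm wide (y), 52 mm high (the black upper 18 mm is 3 mm smaller all round), 0.4 to 0.85 kg, upright on a thin cardboard sheet, roughly in front of a bay, too wide to grasp well. The packs are alike: any may go into any bay. Origin: centre of its underside; x along its length, its terminals at +x, facing the dock.
- switch_box: Grey switch box of the charger (fixed), 110 x 110 x 45 mm high, on the bench on the right-hand side. Origin: centre of its underside, below the knob's axis; z up. With the knob at rest the bar lies along the box's x axis.
- switch_grip (a point): The black bar knob on top of the switch box: bar 46 mm long (along this point's x, which turns with the knob), 14 mm thick (y), 26 mm high. The point lies on the vertical turning axis, at the middle of the bar's height, 67 mm above the bench; the bar's top is at 80 mm.
- switch (a joint): Angle of the start switch: 0 at rest, growing as it turns clockwise seen from above, stop at 1.0 rad; a spring (about 0.15 N m at the stop) turns it back when it is let go.
- bottle: White plastic bottle with black cap, 60 mm diameter, 120 mm tall, standing. Not part of the job. Origin: centre of its underside.
- tin: Bare steel can, 68 mm diameter, 70 mm tall, standing. Not part of the job. Origin: centre of its underside.
- tub: Open white plastic beaker, 90 mm across its mouth, 70 mm tall, standing. Not part of the job. Origin: centre of its underside.
- screwdriver: Loose screwdriver lying on the bench. Not part of the job. Origin: on its underside, x along its length.
- spanner: Loose steel spanner lying on the bench. Not part of the job. Origin: on its underside, x along its length.
Not all that is in view belongs to the job. What is shaped like the pack_b but pink or turquoise is not meant.

How it is judged:
On the way, in this order (a step that is already met when the one before it is completed fails the run):
1. a pack is fully home in bay one (((x of pack_a in the frame of bay_one above -0.005 m and distance between pack_a and bay_one below 0.007 m and angle between the x axis of pack_a and the x axis of bay_one, either way round below 0.08 rad) or (x of pack_b in the frame of bay_one above -0.005 m and distance between pack_b and bay_one below 0.007 m and angle between the x axis of pack_b and the x axis of bay_one, either way round below 0.08 rad) or (x of pack_c in the frame of bay_one above -0.005 m and distance between pack_c and bay_one below 0.007 m and angle between the x axis of pack_c and the x axis of bay_one, either way round below 0.08 rad))), for 0.1 s.
2. a pack is fully home in bay two (((x of pack_a in the frame of bay_one above -0.005 m and distance between pack_a and bay_one below 0.007 m and angle between the x axis of pack_a and the x axis of bay_one, either way round below 0.08 rad) or (x of pack_b in the frame of bay_one above -0.005 m and distance between pack_b and bay_one below 0.007 m and angle between the x axis of pack_b and the x axis of bay_one, either way round below 0.08 rad) or (x of pack_c in the frame of bay_one above -0.005 m and distance between pack_c and bay_one below 0.007 m and angle between the x axis of pack_c and the x axis of bay_one, either way round below 0.08 rad)) and ((x of pack_a in the frame of bay_two above -0.005 m and distance between pack_a and bay_two below 0.007 m and angle between the x axis of pack_a and the x axis of bay_two, either way round below 0.08 rad) or (x of pack_b in the frame of bay_two above -0.005 m and distance between pack_b and bay_two below 0.007 m and angle between the x axis of pack_b and the x axis of bay_two, either way round below 0.08 rad) or (x of pack_c in the frame of bay_two above -0.005 m and distance between pack_c and bay_two below 0.007 m and angle between the x axis of pack_c and the x axis of bay_two, either way round below 0.08 rad))), for 0.1 s.
3. a pack is fully home in bay three (all of step 2 and ((x of pack_a in the frame of bay_three above -0.005 m and distance between pack_a and bay_three below 0.007 m and angle between the x axis of pack_a and the x axis of bay_three, either way round below 0.08 rad) or (x of pack_b in the frame of bay_three above -0.005 m and distance between pack_b and bay_three below 0.007 m and angle between the x axis of pack_b and the x axis of bay_three, either way round below 0.08 rad) or (x of pack_c in the frame of bay_three above -0.005 m and distance between pack_c and bay_three below 0.007 m and angle between the x axis of pack_c and the x axis of bay_three, either way round below 0.08 rad))), for 0.1 s.
4. the start switch is turned to its stop with all packs home (all of step 3 and value of joint switch above 0.9 rad), for 0.05 s.
At the end, for the whole second after the job is handed in: Each of the three bays holds one pack, standing on the bench, within 5 mm of fully home against its stop, within 7 mm of the docked point in all and square to within 0.08 rad, at rest; the start switch has sprung back to within 0.1 rad of its rest position (all of step 3 and linear speed of each of pack_a, pack_b, pack_c below 0.01 m/s and value of joint switch below 0.1 rad); the robot touches nothing.
It fails at once if the start switch is turned more than 0.5 rad while a bay is still without a fully docked pack (value of joint switch above 0.5 rad and not (((x of pack_a in the frame of bay_one above -0.005 m and distance between pack_a and bay_one below 0.007 m and angle between the x axis of pack_a and the x axis of bay_one, either way round below 0.08 rad) or (x of pack_b in the frame of bay_one above -0.005 m and distance between pack_b and bay_one below 0.007 m and angle between the x axis of pack_b and the x axis of bay_one, either way round below 0.08 rad) or (x of pack_c in the frame of bay_one above -0.005 m and distance between pack_c and bay_one below 0.007 m and angle between the x axis of pack_c and the x axis of bay_one, either way round below 0.08 rad)) and ((x of pack_a in the frame of bay_two above -0.005 m and distance between pack_a and bay_two below 0.007 m and angle between the x axis of pack_a and the x axis of bay_two, either way round below 0.08 rad) or (x of pack_b in the frame of bay_two above -0.005 m and distance between pack_b and bay_two below 0.007 m and angle between the x axis of pack_b and the x axis of bay_two, either way round below 0.08 rad) or (x of pack_c in the frame of bay_two above -0.005 m and distance between pack_c and bay_two below 0.007 m and angle between the x axis of pack_c and the x axis of bay_two, either way round below 0.08 rad)) and ((x of pack_a in the frame of bay_three above -0.005 m and distance between pack_a and bay_three below 0.007 m and angle between the x axis of pack_a and the x axis of bay_three, either way round below 0.08 rad) or (x of pack_b in the frame of bay_three above -0.005 m and distance between pack_b and bay_three below 0.007 m and angle between the x axis of pack_b and the x axis of bay_three, either way round below 0.08 rad) or (x of pack_c in the frame of bay_three above -0.005 m and distance between pack_c and bay_three below 0.007 m and angle between the x axis of pack_c and the x axis of bay_three, either way round below 0.08 rad)))).
It fails at once if a pack is tipped by more than 0.5 rad (angle between any of pack_a, pack_b, pack_c's own z axis and vertical above 0.5 rad).
It fails at once if one of the other things on the bench is moved by more than 30 mm (distance of any of bottle, tin, tub, screwdriver, spanner from where it was at the start of the episode above 0.03 m).
It also fails if it takes over 64 s, if anything falls off the work surface, if the arm or the gripper's body presses on something with over 40 N, if the wrist force passes 120 N, or if a joint passes its speed limit or range.

ROBOT

A 7-joint arm with a two-finger parallel gripper is mounted at the origin on the work surface. World frame = base frame: x ahead of the robot, y to its left, z up, the work surface at z = 0. Lengths are in m, angles in rad, forces in N, time in s.
With the tool pointing down it reaches from about 0.425 to 0.925 m from the base axis. Payload 6.8 kg.
Tool frame: the origin (TCP) lies between the finger pads; the fingertips stand bot.tip_extent ahead of it and the grasp point (between the pads) lies 2 mm behind it (bot.tip_extent is the distance from the TCP to the fingertips, in m); z points along the fingers, y is the line along which they close (so a half turn about z gives the same grasp; the last joint's range is limited). The gripper opens to 88 mm and grips with 3 to 60 N. Pads are 20 mm wide; open, the fingers measure 115 mm over their backs; the gripper's body (75 mm by 178 mm) begins 61 mm behind the grasp point.
Start: joints at [1.169, 0.477, 0.022, 1.555, -0.011, 1.109, -0.083], TCP at [0.195, -0.646, 0.24] pointing down, gripper open.
Joint ranges: [-2.96, 2.96], [-0.34, 2.1], [-1.41, 1.46], [0.24, 2.44], [-1.37, 4.51], [0.17, 1.92], [-2.96, 2.96]. Speed limits (rad/s): [2.39, 2.39, 3.14, 3.14, 3.14, 3.14, 3.14].

INTERFACE

Orientations are given as a unit quaternion [x, y, z, w].
In Python, from station import status, imaging, bot gives the robot as it stands.
- The arm moves only by the tool servo_tool, never from a script. Its argument "moves" is a list of rows, each a list of 6 numbers: the shift along the tool's x, y, z as a fraction of full scale, then the turn, a rotation vector about the tool's x, y, z as a fraction of full scale. A call has 1 to 10 rows; each row is the pose to reach, as a shift and turn from the pose commanded when the call began, along the tool's axes at that moment; what a row does not reach only later rows make up. Full scale, the value 1, is 120 mm for a shift and 90 degrees for a turn. A row lasts 1/12 s, in which the tool goes at most 41.7 mm and 7.16 degrees, less where a joint would pass 70% of its speed; a pose out of reach is approached as far as the arm can. A call with a number of a shift or a turn outside -1 to 1 is refused whole. A call with a gripper value outside its range is refused whole. "gripper" is the opening, from 0 (shut) to 1 (fully open), set as the call begins (left out, the last holds). The fingers move at their own pace and stop on an object; "squeeze" is the grip in N (left out, the last holds). Time passes only in rows, so rows that repeat a pose let the fingers close. It gives the time, the measured TCP pose, the force, the opening and the grip force at its end, in the units of the state.
- status.read_state(): the state, without advancing time (a new reading comes with each control period).
- imaging.grab_frame(name): name is "side" or "top"; returns the picture (384x512x3 uint8, red, green, blue); there is no depth.
- imaging.camera_model(name): a dict with "K" (3x3 intrinsics, pixels), "k1" (the pictures are not rectified: a ray, as slopes to the right and down, at radius r is drawn at 1 + k1 r^2 times it, then the intrinsics apply), "world_from_camera" (4x4, takes a point from camera to world coordinates). Camera axes: x right, y down, z forward; pixel columns grow to the right and rows downward; lengths in m; the calibration is good to about 2 mm. A picture is of the moment at which its call begins. camera_model takes no time and is no camera call.
- bot.finish_job(): hands the job in; it is judged then, once.
The state is a dict: "time_s": time; "q": joint angles; "joint_velocities": joint speeds; "joint_efforts": joint torques, N m; "tcp_pos": TCP position; "tool_rot": TCP orientation; "wrist_force": force on the tool from outside, world axes, zero at the start; "wrist_torque": the same for the moment, N m; "width": finger opening in m; "grip_force": force on a finger pad.
Only numpy, scipy, OpenCV 4.12 (cv2) and the standard library are available. Lean on these libraries where they do the work, as an engineer would, in place of code of your own. Each camera call takes 0.05 s, during which the arm holds its last target. There are 200 camera calls.

## Working session

There is one attempt and no reset: what is moved stays moved. The work goes in short steps, Python scripts to look and compute and a tool call to move; the robot and the scene stay as the last step left them, time stands still between calls to the robot, and variables do not carry over. Pictures are saved under pics/ and viewed, at most 10 in all, crops included, and the job is handed in when it is done.

Besides the shell and the picture viewer there is one more tool, called after "Request:" by a JSON object that holds its "op" and its "data", one argument or row to a line. servo_tool: Moves the arm, as the interface text tells. Shift numbers are shares of 120 mm and turn numbers shares of 90 degrees, none past 1 either way. Its arguments: {"type":"object","properties":{"moves":{"type":"array"},"gripper":{"type":"number"},"squeeze":{"type":"number"}},"required":["moves"]}

```bash
ls; mkdir -p pics; python3 - <<'E'
from station import status, imaging, bot
import cv2
s=status.read_state();print(s,bot.tip_extent)
for n in("top","side"):
    cv2.imwrite(f"pics/{n}0.png",imaging.grab_frame(n)[:,:,::-1]);m=imaging.camera_model(n);print(m)
E
```

```text
pics
{'time_s': 0.0, 'q': array([ 1.16889978,  0.47779872,  0.02233133,  1.55646214, -0.01148931,
        1.10928599, -0.08308904]), 'joint_velocities': array([-8.01760119e-05, -1.93957196e-04, -3.93214169e-04, -1.63173623e-03,
       -5.52401908e-04,  7.78476770e-04, -1.71007289e-03]), 'joint_efforts': array([ 3.27307207e-04, -5.82846236e+01,  1.53490014e+00, -2.72612554e+01,
       -5.43325092e-02,  1.71129458e-02,  1.44487421e-04]), 'tcp_pos': array([ 0.19529302, -0.6455266 ,  0.23867795]), 'tool_rot': array([ 9.89226154e-01,  1.46392562e-01, -2.03260114e-04, -8.90122976e-04]), 'wrist_force': array([ 0.4861981 , -0.00401234, -0.08744576]), 'wrist_torque': array([-0.01847787, -0.05586684, -0.03541977]), 'grip_force': 0.0, 'width': 0.08776846542860003} 0.017
{'K': array([[408.50579461,   0.        , 259.71432703],
       [  0.        , 408.50579461, 188.17373511],
       [  0.        ,   0.        ,   1.        ]]), 'k1': -0.0518000200875518, 'world_from_camera': array([[ 0.03043289, -0.97735394,  0.20941136,  0.31983486],
       [-0.99952922, -0.03057363,  0.00256578, -0.13438527],
       [ 0.00389479, -0.20939086, -0.97782427,  1.15582516],
       [ 0.        ,  0.        ,  0.        ,  1.        ]])}
{'K': array([[476.00707112,   0.        , 249.09292203],
       [  0.        , 476.00707112, 200.47235811],
       [  0.        ,   0.        ,   1.        ]]), 'k1': -0.043643512788973285, 'world_from_camera': array([[-0.97515532, -0.14295115,  0.16922489,  0.33879506],
       [-0.22088847,  0.56973654, -0.7915861 ,  0.85220325],
       [ 0.01674454, -0.80929923, -0.58715788,  0.82638342],
       [ 0.        ,  0.        ,  0.        ,  1.        ]])}
```

View pics/top0.png

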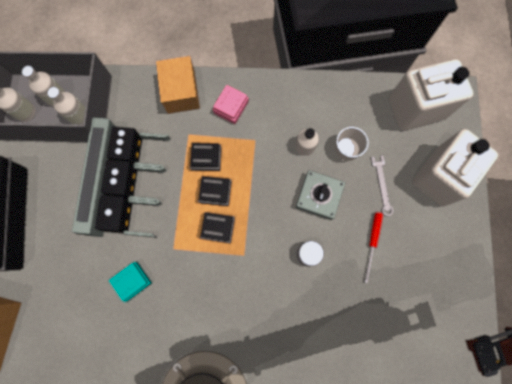

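View pics/side0.png

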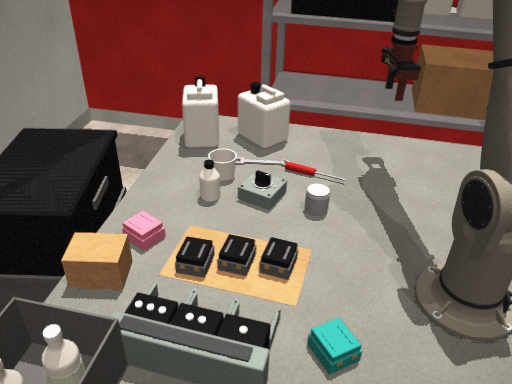

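Top view: dock at left with its heads at about (120,143) three studs, (115,178) two and (108,212) one. The packs are black on the orange sheet at (205,156), (214,190) and (217,227). The switch is at (321,194). The pink (231,103) and turquoise (129,281) blocks are decoys. In the side view the three packs sit on the orange sheet at (195,255), (238,254) and (279,258), with stud counts 3/2/1 from left to right.

```bash
cat > h.py <<'E'
import numpy as np, cv2
from station import status, imaging, bot
def ray(n,uv):
    m=imaging.camera_model(n);K=m["K"];d=np.array([(uv[0]-K[0,2])/K[0,0],(uv[1]-K[1,2])/K[1,1]]);s=d.copy()
    for _ in range(10): s=d/(1+m["k1"]*(s@s))
    T=m["world_from_camera"];return T[:3,3],T[:3,:3]@np.array([s[0],s[1],1])
def onz(n,uv,z):
    o,d=ray(n,uv);return o+d*(z-o[2])/d[2]
def blobs(mask,amin,amax):
    c,_=cv2.findContours(mask.astype(np.uint8),cv2.RETR_EXTERNAL,cv2.CHAIN_APPROX_NONE)
    return [x for x in c if amin<=cv2.contourArea(x)<=amax]
def rectz(n,c,z):
    p=np.array([onz(n,q,z)[:2] for q in c[:,0,:].astype(float)]);r=cv2.minAreaRect((p*1000).astype(np.float32));return r
E
python3 - <<'E'
from h import *
im=imaging.grab_frame("top").astype(int);sm=imaging.grab_frame("side").astype(int)
cv2.imwrite("pics/crop.png",cv2.resize(im[110:260,60:360,::-1].astype(np.uint8),None,fx=2.6,fy=2.6,interpolation=2))
mx=im.max(2)
print("studs top")
roi=np.zeros(mx.shape,bool);roi[120:240,95:145]=1
for c in blobs((im.min(2)>150)&roi,5,200):
    m=cv2.moments(c);u=m['m10']/m['m00'],m['m01']/m['m00'];print(np.round(u,1),m['m00'],np.round(onz("top",u,.088)*1000,1))
print("studs side")
roi=np.zeros(mx.shape,bool);roi[285:350,120:280]=1
for c in blobs((sm.min(2)>170)&roi,5,200):
    m=cv2.moments(c);u=m['m10']/m['m00'],m['m01']/m['m00'];print(np.round(u,1),m['m00'],np.round(onz("side",u,.088)*1000,1))
print("packs")
roi=np.zeros(mx.shape,bool);roi[130:250,180:250]=1
for c in blobs((mx<75)&roi,100,2000):
    print(cv2.boundingRect(c),cv2.contourArea(c),rectz("top",c,.052))
print("knob")
roi=np.zeros(mx.shape,bool);roi[170:220,295:345]=1
for c in blobs((mx<60)&roi,20,2000):
    print(cv2.boundingRect(c),cv2.contourArea(c),rectz("top",c,.08))
g=(abs(im-im.mean(2,keepdims=True)).max(2)<200)
E
```

```text
studs top
[107.8 211.8] 17.5 [471.7 269.7  88. ]
[112.9 180.8] 16.5 [556.5 264.8  88. ]
[114.4 171.6] 19.5 [582.2 263.7  88. ]
[118.  150.9] 15.0 [640.9 259.9  88. ]
[119.5 141.6] 16.0 [667.6 258.5  88. ]
[121.  132.9] 15.0 [693.  257.1  88. ]
studs side
[257.3 348. ] 14.0 [433.7 308.2  88. ]
[168.1 343.4] 38.0 [598.  337.3  88. ]
[130.2 333.5] 10.0 [676.1 333.   88. ]
[242.8 328.9] 37.0 [470.2 271.4  88. ]
[201.7 318.8] 34.5 [554.6 266.3  88. ]
[189.3 315.9] 32.5 [580.5 265.1  88. ]
[273.7 321.3] 24.5 [415.4 239.   88. ]
[161.9 309.1] 30.0 [639.4 261.5  88. ]
[150.  306.4] 27.5 [665.3 260.6  88. ]
[138.  303.5] 28.5 [691.8 259.2  88. ]
[233.8 304.8] 61.0 [502.1 216.3  88. ]
[191.1 295.7] 63.5 [593.9 213.1  88. ]
[151.5 288.2] 10.0 [681.4 212.9  88. ]
packs
(201, 213, 32, 29) 665.5 ((445.525634765625, -17.73801040649414), (78.6692123413086, 68.571533203125), 83.08708953857422)
(199, 177, 31, 28) 652.0 ((546.0947875976562, -5.342098236083984), (79.2168960571289, 72.07245635986328), 85.51437377929688)
(190, 144, 30, 26) 628.0 ((642.6793212890625, 26.38857650756836), (73.18171691894531, 80.71668243408203), 1.7270513772964478)
knob
(314, 185, 15, 16) 110.0 ((542.9390258789062, -296.3951416015625), (37.78356170654297, 38.0169563293457), 20.242042541503906)
```

View pics/crop.png

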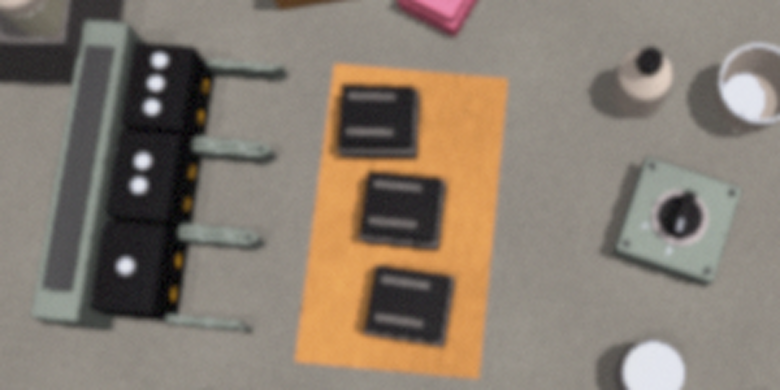

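The three top-view candidates for packs are the black ones on the sheet. Pink and turquoise are excluded. The crop confirms this, and the stud counts are 1/2/3 from near to far. Dock axes: lateral l = (0.9985,-0.0547), depth d = (0.0547,0.9985). Moving to pack 1.

Request:
{"op": "servo_tool", "data": {
  "moves": [
    [0.3,-0.25,0,0,0,-0.08],
    [0.6,-0.5,0,0,0,-0.16],
    [0.92,-0.76,0,0,0,-0.24],
    [0.92,-0.76,0,0,0,-0.32],
    [0.92,-0.76,0,0,0,-0.4],
    [0.92,-0.76,0,0,0,-0.48],
    [0.92,-0.76,0,0,0,-0.55],
    [0.92,-0.76,0,0,0,-0.63],
    [0.92,-0.76,0,0,0,-0.7],
    [0.92,-0.76,0,0,0,-0.778]
  ],
  "gripper": 0.9,
  "squeeze": 20
}}

```text
time_s: 1.03
tcp_pos: [0.2746, -0.5267, 0.2395]
tool_rot: [0.724, 0.689, 0.0, -0.0]
wrist_force: [-0.1, -0.2, -0.1]
width: 0.0787
grip_force: 0.0
```

Request:
{"op": "servo_tool", "data": {
  "moves": [
    [0.25,0.25,0,0,0,0],
    [0.5,0.5,0,0,0,0],
    [0.75,0.75,0,0,0,0],
    [1,1,0,0,0,0]
  ]
}}

```text
time_s: 1.37
tcp_pos: [0.3997, -0.4144, 0.2397]
tool_rot: [0.727, 0.687, -0.0, 0.0]
wrist_force: [0.8, -0.7, -0.7]
width: 0.079
grip_force: 0.0
```

Request:
{"op": "servo_tool", "data": {
  "moves": [
    [0.25,0,0,0,0,0],
    [0.5,0,0,0,0,0],
    [0.75,0,0,0,0,0],
    [1,0,0,0,0,0]
  ]
}}

```text
time_s: 1.7
tcp_pos: [0.4054, -0.2942, 0.2395]
tool_rot: [0.726, 0.688, -0.0, -0.0]
wrist_force: [0.4, -0.4, -0.6]
width: 0.0794
grip_force: 0.0
```

Request:
{"op": "servo_tool", "data": {
  "moves": [
    [0.25,0,0,0,0,0],
    [0.5,0,0,0,0,0],
    [0.75,0,0,0,0,0],
    [1,0,0,0,0,0],
    [1,0,0,0,0,0],
    [1,0,0,0,0,0]
  ]
}}

```text
time_s: 2.2
tcp_pos: [0.4122, -0.1747, 0.2398]
tool_rot: [0.725, 0.689, -0.0, 0.0]
wrist_force: [0.1, -0.1, -0.5]
width: 0.079
grip_force: 0.0
```

Request:
{"op": "servo_tool", "data": {
  "moves": [
    [0.25,0.1,0,0,0,0],
    [0.5,0.2,0.2,0,0,0],
    [0.75,0.21,0.4,0,0,0],
    [1,0.21,0.6,0,0,0],
    [1,0.21,0.75,0,0,0],
    [1,0.21,0.75,0,0,0]
  ]
}}

```text
time_s: 2.7
tcp_pos: [0.4419, -0.0571, 0.1467]
tool_rot: [0.726, 0.688, -0.002, -0.002]
wrist_force: [-1.3, 0.1, 0.0]
width: 0.0791
grip_force: 0.0
```

Request:
{"op": "servo_tool", "data": {
  "moves": [
    [0.16,0,0,0,0,0],
    [0.32,0,0,0,0,0],
    [0.32,0,0,0,0,0],
    [0.32,0,0,0,0,0],
    [0.32,0,0,0,0,0]
  ]
}}

```text
time_s: 3.12
tcp_pos: [0.4463, -0.0212, 0.1502]
tool_rot: [0.727, 0.687, -0.0, 0.001]
wrist_force: [-0.6, 1.2, 0.3]
width: 0.0789
grip_force: 0.0
```

Request:
{"op": "servo_tool", "data": {
  "moves": [
    [0.02,0,0.2,0,0,0],
    [0.02,0,0.4,0,0,0],
    [0.02,0,0.55,0,0,0],
    [0.02,0,0.68,0,0,0],
    [0.02,0,0.75,0,0,0],
    [0.02,0,0.75,0,0,0],
    [0.02,0,0.75,0,0,0]
  ]
}}

```text
time_s: 3.7
tcp_pos: [0.4462, -0.0176, 0.0599]
tool_rot: [0.727, 0.687, -0.0, 0.0]
wrist_force: [-0.0, 1.0, -0.3]
width: 0.0789
grip_force: 0.0
```

Request:
{"op": "servo_tool", "data": {
  "moves": [
    [0,0,0,0,0,0],
    [0,0,0,0,0,0],
    [0,0,0,0,0,0],
    [0,0,0,0,0,0],
    [0,0,0,0,0,0]
  ],
  "gripper": 0.6
}}

```text
time_s: 4.12
tcp_pos: [0.4471, -0.0171, 0.0606]
tool_rot: [0.726, 0.687, 0.001, 0.001]
wrist_force: [0.9, -2.0, 7.1]
width: 0.0708
grip_force: 19.7
```

Request:
{"op": "servo_tool", "data": {
  "moves": [
    [0.08,0.01,0,0,0,0],
    [0.18,0.03,0,0,0,0],
    [0.3,0.05,0,0,0,0],
    [0.42,0.068,0,0,0,0],
    [0.54,0.068,0,0,0,0],
    [0.66,0.068,0,0,0,0],
    [0.78,0.068,0,0,0,0],
    [0.9,0.068,0,0,0,0],
    [0.9,0.068,0,0,0,0],
    [0.9,0.068,0,0,0,0]
  ]
}}

```text
time_s: 4.95
tcp_pos: [0.4608, 0.0916, 0.0605]
tool_rot: [0.726, 0.688, 0.001, 0.0]
wrist_force: [-0.2, 1.8, 8.2]
width: 0.0702
grip_force: 19.7
```

```bash
cat > look.py <<'E'
from h import *
l=np.array([.9985,-.0547]);d=np.array([.0547,.9985])
s=status.read_state();p=s['tcp_pos'][:2]*1000;r=s['tool_rot'];print("tcp l,d",p@l,p@d,"yaw",np.degrees(2*np.arctan2(r[1],r[0])))
im=imaging.grab_frame("top");import sys
cv2.imwrite(f"pics/{sys.argv[1]}.png",cv2.resize(im[110:260,60:360,::-1],None,fx=2.6,fy=2.6,interpolation=2))
for uv in [(285,72),(274,152),(262,240),(250,325)]:
    q=onz("top",(60+uv[0]/2.6,110+uv[1]/2.6),.038)[:2]*1000;print("wall end l,d",q@l,q@d)
E
python3 look.py g1
```

```text
tcp l,d 455.04998917607963 116.67525050083516 yaw 86.92251694486879
wall end l,d 691.5126945918474 170.67557106216992
wall end l,d 599.5339267203464 170.47314694465612
wall end l,d 501.8292465822383 170.33971856641082
wall end l,d 410.49938927593956 170.83211193441835
```

View pics/g1.png

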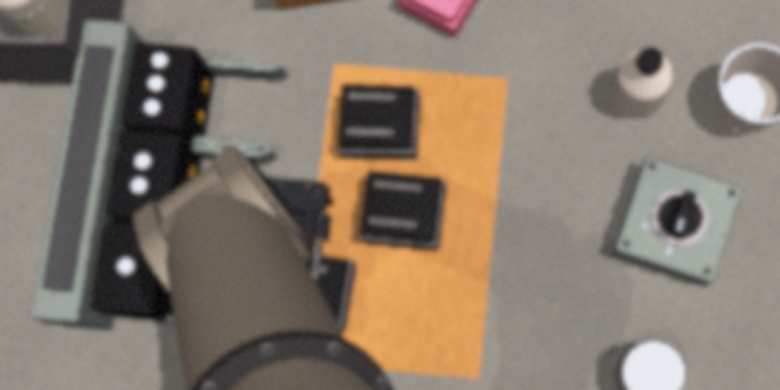

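Pack 1 follows the gripper and is lined up in front of bay one. The mouth walls are at d≈171, so the docked point is at about 211. Driving it in.

Request:
{"op": "servo_tool", "data": {
  "moves": [
    [0.08,0,0,0,0,0],
    [0.16,0,0,0,0,0],
    [0.24,0,0,0,0,0],
    [0.32,0,0,0,0,0],
    [0.4,0,0,0,0,0],
    [0.48,0,0,0,0,0],
    [0.55,0,0,0,0,0],
    [0.6,0,0,0,0,0],
    [0.65,0,0,0,0,0],
    [0.65,0,0,0,0,0]
  ]
}}

```text
time_s: 5.83
tcp_pos: [0.465, 0.1658, 0.0604]
tool_rot: [0.727, 0.687, -0.001, 0.002]
wrist_force: [-1.4, -8.1, 13.4]
width: 0.0701
grip_force: 19.9
```

Request:
{"op": "servo_tool", "data": {
  "moves": [
    [0.02,0,0,0,0,0],
    [0.04,0,0,0,0,0],
    [0.06,0,0,0,0,0],
    [0.08,0,0,0,0,0],
    [0.1,0,0,0,0,0]
  ]
}}

```text
time_s: 6.25
tcp_pos: [0.4656, 0.1752, 0.0604]
tool_rot: [0.728, 0.686, -0.003, 0.003]
wrist_force: [-1.3, -13.5, 17.7]
width: 0.0702
grip_force: 19.9
```

Request:
{"op": "servo_tool", "data": {
  "moves": [
    [0.02,0,0,0,0,0],
    [0.04,0,0,0,0,0],
    [0.06,0,0,0,0,0],
    [0.08,0,0,0,0,0],
    [0.1,0,0,0,0,0],
    [0.1,0,0,0,0,0]
  ]
}}

```text
time_s: 6.75
tcp_pos: [0.4663, 0.1879, 0.0604]
tool_rot: [0.727, 0.686, -0.002, 0.002]
wrist_force: [-1.0, -13.3, 16.2]
width: 0.0702
grip_force: 19.9
```

```bash
python3 - <<'E'
from h import *
im=imaging.grab_frame("side")
cv2.imwrite("pics/s1.png",cv2.resize(im[200:380,110:370,::-1],None,fx=3,fy=3,interpolation=2))
E
```

```text
(no output)
```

View pics/s1.png

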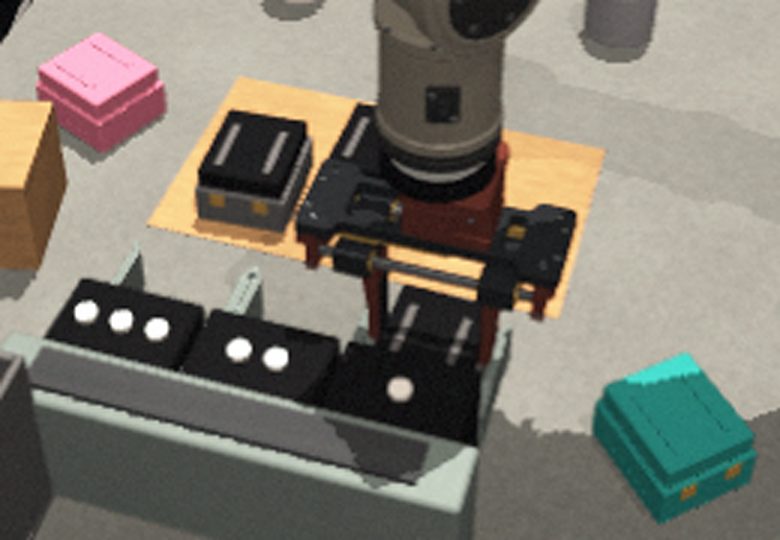

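Pack 1 is inside bay one, behind the head at about (430,330) in the crop. Releasing, backing off and measuring.

Request:
{"op": "servo_tool", "data": {
  "moves": [
    [0,0,0,0,0,0],
    [0,0,0,0,0,0],
    [0,0,0,0,0,0],
    [0,0,-0.2,0,0,0],
    [0,0,-0.4,0,0,0],
    [0,0,-0.6,0,0,0],
    [-0.3,0,-0.75,0,0,0],
    [-0.6,0,-0.75,0,0,0],
    [-1,0,-0.75,0,0,0],
    [-1,0,-0.75,0,0,0]
  ],
  "gripper": 0.9
}}

```text
time_s: 7.63
tcp_pos: [0.4581, 0.0658, 0.1492]
tool_rot: [0.729, 0.685, -0.002, 0.001]
wrist_force: [-0.6, -0.5, -0.5]
width: 0.0793
grip_force: 0.0
```

Request:
{"op": "servo_tool", "data": {
  "moves": [
    [-0.3,0,0,0,0,0],
    [-0.6,0,0,0,0,0],
    [-1,0,0,0,0,0],
    [-1,0,0,0,0,0],
    [-1,0,0,0,0,0]
  ],
  "gripper": 0
}}

```text
time_s: 8.05
tcp_pos: [0.4519, -0.05, 0.1492]
tool_rot: [0.728, 0.685, -0.001, -0.0]
wrist_force: [-0.2, 1.4, 0.0]
width: 0.049
grip_force: 0.0
```

```bash
python3 look.py g2|head -1;python3 - <<'E'
from h import *
l=np.array([.9985,-.0547]);d=np.array([.0547,.9985])
im=imaging.grab_frame("top").astype(int);
for c in blobs(im.max(2)<75,100,4000):
    x=cv2.boundingRect(c)
    if 60<x[0]<250 and 110<x[1]<250:
        r=rectz("top",c,.052);p=np.array(r[0]);pl=np.array([onz("top",q,.052)[:2]*1000 for q in c[:,0].astype(float)]);
        print(x,r,"l,d",p@l,p@d,"d range",(pl@d).min(),(pl@d).max())
E
```

```text
tcp l,d 453.98495498139494 -25.178918335826545 yaw 86.52952018319007
(191, 144, 29, 24) ((645.6015014648438, 25.744930267333984), (67.4072265625, 79.13680267333984), 1.7506258487701416) l,d 643.2248515270232 61.02071500205994 d range 21.070115396098647 101.8039984684877
```

View pics/g2.png

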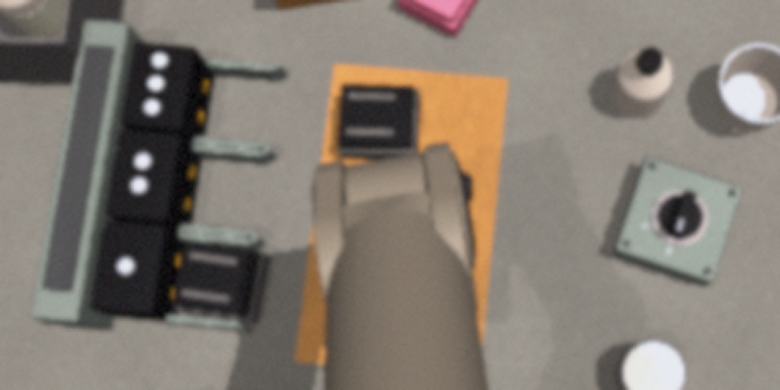

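Pack 1 sits square in bay one at crop (215,280), with the head contacts still visible at (178,275), so it may be a few mm short. I'll push it home from behind with shut fingers.

Request:
{"op": "servo_tool", "data": {
  "moves": [
    [0.3,0.01,0,0,0,0],
    [0.6,0.01,0.2,0,0,0],
    [0.9,0.01,0.4,0,0,0],
    [1,0.01,0.6,0,0,0],
    [1,0.01,0.8,0,0,0],
    [1,0.01,0.95,0,0,0],
    [1,0.01,1,0,0,0],
    [1,0.01,1,0,0,0]
  ]
}}

```text
time_s: 8.82
tcp_pos: [0.459, 0.0744, 0.0285]
tool_rot: [0.725, 0.689, -0.001, -0.001]
wrist_force: [-0.8, 0.8, 0.7]
width: 0.0004
grip_force: 0.0
```

Request:
{"op": "servo_tool", "data": {
  "moves": [
    [0.1,0,0,0,0,0],
    [0.2,0,0,0,0,0],
    [0.28,0,0,0,0,0],
    [0.33,0,0,0,0,0],
    [0.38,0,0,0,0,0],
    [0.42,0,0,0,0,0],
    [0.44,0,0,0,0,0],
    [0.46,0,0,0,0,0]
  ]
}}

```text
time_s: 9.48
tcp_pos: [0.4634, 0.1278, 0.0297]
tool_rot: [0.726, 0.687, -0.0, 0.0]
wrist_force: [0.2, -0.1, 0.7]
width: 0.0006
grip_force: 0.0
```

Request:
{"op": "servo_tool", "data": {
  "moves": [
    [0.02,0,0,0,0,0],
    [0.04,0,0,0,0,0],
    [0.04,0,0,0,0,0]
  ]
}}

```text
time_s: 9.73
tcp_pos: [0.4637, 0.1328, 0.0297]
tool_rot: [0.726, 0.687, 0.0, -0.0]
wrist_force: [-0.4, 0.3, -0.0]
width: 0.0004
grip_force: 0.0
```

Request:
{"op": "servo_tool", "data": {
  "moves": [
    [0.02,0,0,0,0,0],
    [0.04,0,0,0,0,0],
    [0.06,0,0,0,0,0],
    [0.08,0,0,0,0,0],
    [0.08,0,0,0,0,0],
    [0.08,0,0,0,0,0]
  ]
}}

```text
time_s: 10.23
tcp_pos: [0.464, 0.1375, 0.0296]
tool_rot: [0.728, 0.686, -0.003, 0.002]
wrist_force: [-0.5, -11.1, 7.6]
width: 0.0007
grip_force: 5.8
```

Request:
{"op": "servo_tool", "data": {
  "moves": [
    [0.02,0,0,0,0,0],
    [0.04,0,0,0,0,0],
    [0.06,0,0,0,0,0],
    [0.06,0,0,0,0,0],
    [0.06,0,0,0,0,0]
  ]
}}

```text
time_s: 10.65
tcp_pos: [0.464, 0.1379, 0.0296]
tool_rot: [0.729, 0.684, -0.007, 0.004]
wrist_force: [-0.8, -27.7, 20.4]
width: 0.0
grip_force: 14.2
```

Contact is solid: 28 N with no motion at TCP d≈163, so pack 1 is home. On to pack 2.

Request:
{"op": "servo_tool", "data": {
  "moves": [
    [-0.15,0,0,0,0,0],
    [-0.3,0,0,0,0,0],
    [-0.4,0,-0.2,0,0,0],
    [-0.6,0,-0.5,0,0,0],
    [-0.8,0,-0.8,0,0,0],
    [-1,0.2,-1,0,0,0],
    [-1,0.5,-1,0,0,0],
    [-1,0.75,-1,0,0,0],
    [-1,0.75,-1,0,0,0],
    [-1,0.75,-1,0,0,0]
  ],
  "gripper": 0.9
}}

```text
time_s: 11.48
tcp_pos: [0.5486, 0.0245, 0.1495]
tool_rot: [0.727, 0.687, 0.0, -0.0]
wrist_force: [-0.7, 1.3, 0.2]
width: 0.0635
grip_force: 0.0
```

```bash
python3 look.py g3|head -1;python3 - <<'E'
from h import *
l=np.array([.9985,-.0547]);d=np.array([.0547,.9985])
for x in [250,255,260,265]:
    q=onz("top",(60+x/2.6,110+285/2.6),.052)[:2]*1000;print(x,q@l,q@d)
E
```

```text
tcp l,d 546.4759206666814 54.45763096993314 yaw 86.78874756187291
250 451.01794016811846 172.9111791851667
255 451.4797356059649 167.66086102292988
260 451.9411741521722 162.4122561022698
265 452.4022595595835 157.16532589987315
```

Request:
{"op": "servo_tool", "data": {
  "moves": [
    [-0.12,0,0,0,0,0],
    [-0.25,-0.01,0,0,0,0],
    [-0.25,-0.01,0.2,0,0,0],
    [-0.25,-0.01,0.4,0,0,0],
    [-0.25,-0.01,0.55,0,0,0],
    [-0.25,-0.01,0.68,0,0,0],
    [-0.25,-0.01,0.75,0,0,0],
    [-0.25,-0.01,0.75,0,0,0],
    [-0.25,-0.01,0.75,0,0,0]
  ]
}}

```text
time_s: 12.28
tcp_pos: [0.5548, -0.0055, 0.0671]
tool_rot: [0.726, 0.687, 0.008, 0.008]
wrist_force: [3.0, -5.3, 41.5]
width: 0.0792
grip_force: 20.3
```

Request:
{"op": "servo_tool", "data": {
  "moves": [
    [0,0,0,0,0,0],
    [0,0,0,0,0,0],
    [0,0,0,0,0,0],
    [0,0,0,0,0,0],
    [0,0,0,0,0,0]
  ],
  "gripper": 0.6
}}

```text
time_s: 12.7
tcp_pos: [0.5541, -0.0054, 0.0677]
tool_rot: [0.726, 0.687, 0.007, 0.008]
wrist_force: [-0.4, -4.9, 47.2]
width: 0.0661
grip_force: 35.3
```

A finger landed on something: 47 N vertical. Lifting and looking.

Request:
{"op": "servo_tool", "data": {
  "moves": [
    [0,0,-0.15,0,0,0],
    [0,0,-0.4,0,0,0],
    [0,0,-0.7,0,0,0],
    [0,0,-1,0,0,0],
    [-0.3,0,-1,0,0,0],
    [-0.6,0,-1,0,0,0],
    [-0.9,0,-1,0,0,0],
    [-1,0,-1,0,0,0],
    [-1,0,-1,0,0,0]
  ],
  "gripper": 0.9
}}

```text
time_s: 13.45
tcp_pos: [0.5363, -0.1288, 0.179]
tool_rot: [0.728, 0.685, -0.001, -0.0]
wrist_force: [0.1, -0.7, 0.4]
width: 0.0792
grip_force: 0.0
```

Request:
{"op": "servo_tool", "data": {
  "moves": [
    [-0.3,0,0,0,0,0],
    [-0.6,0,0,0,0,0],
    [-0.9,0,0,0,0,0],
    [-0.9,0,0,0,0,0],
    [-0.9,0,0,0,0,0]
  ]
}}

```text
time_s: 13.87
tcp_pos: [0.5317, -0.2328, 0.179]
tool_rot: [0.727, 0.687, -0.0, -0.001]
wrist_force: [0.5, 0.4, -0.1]
width: 0.0791
grip_force: 0.0
```

```bash
cat > packs.py <<'E'
from h import *
l=np.array([.9985,-.0547]);d=np.array([.0547,.9985])
im=imaging.grab_frame("top").astype(int);
for c in blobs(im.max(2)<75,100,4000):
    x=cv2.boundingRect(c)
    if 60<x[0]<260 and 110<x[1]<250:
        r=rectz("top",c,.052);p=np.array(r[0]);
        print(x,np.round(r[1],1),round(r[2],1),"l,d",p@l,p@d)
E
python3 look.py g4|head -1;python3 packs.py
```

```text
tcp l,d 543.6636652561583 -203.4147644131761 yaw 86.75135650700001
(199, 177, 32, 28) [82.5 74.2] 85.5 l,d 545.6830280544282 22.866794526290892
(191, 144, 28, 24) [67.4 77.1] 1.8 l,d 643.1595934621811 61.8403783613205
```

View pics/g4.png

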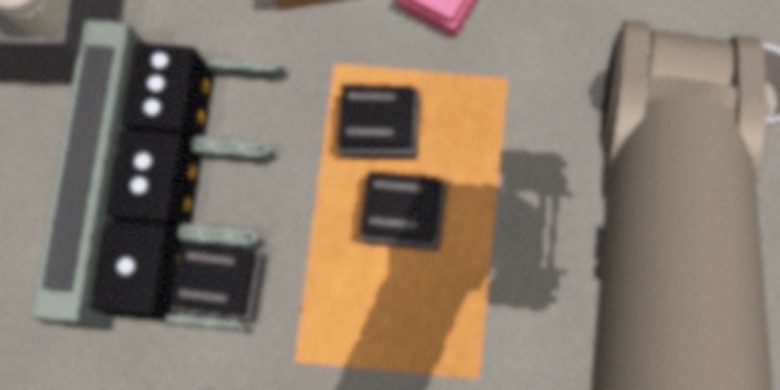

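```bash
python3 - <<'E'
from h import *
l=np.array([.9985,-.0547]);d=np.array([.0547,.9985])
for n,z in (("top",.053),("side",.053)):
    im=imaging.grab_frame(n).astype(int);g=im.mean(2)
    bl=blobs(im.max(2)<(75 if n=="top" else 70),100,6000)
    for c in bl:
        b=cv2.boundingRect(c);x,y,w,h=b
        if n=="top" and not(60<x<250 and 110<y<250): continue
        if n=="side" and not(160<x<300 and 220<y<300): continue
        m=np.zeros(g.shape,np.uint8);cv2.drawContours(m,[c],-1,1,-1)
        m=cv2.erode(m,np.ones((3,3)));
        s=[]
        med=np.median(g[m>0])
        for k in blobs((m>0)&(g>med+18),5,200):
            M=cv2.moments(k);q=onz(n,(M['m10']/M['m00'],M['m01']/M['m00']),z)[:2]*1000;s.append((round(q@l,1),round(q@d,1),M['m00']))
        p=np.array([onz(n,q,z)[:2]*1000 for q in c[:,0].astype(float)])
        print(n,b,s,"l",(p@l).min(),(p@l).max(),"d",(p@d).min(),(p@d).max())
E
```

```text
top (199, 177, 32, 28) [(np.float64(531.3), np.float64(36.4), 52.5), (np.float64(571.2), np.float64(33.6), 56.5)] l 508.16010802873427 582.1600551200567 d -18.530468341925577 63.99066418666253
top (191, 144, 29, 24) [(np.float64(628.4), np.float64(68.0), 60.5), (np.float64(668.4), np.float64(70.6), 52.5)] l 606.6510134460985 679.3130661443099 d 20.94531407151861 101.6060570432444
top (92, 125, 77, 111) [(np.float64(436.2), np.float64(221.3), 73.5), (np.float64(460.0), np.float64(308.0), 56.0), (np.float64(476.4), np.float64(219.5), 75.0), (np.float64(562.0), np.float64(308.2), 114.5), (np.float64(663.0), np.float64(308.3), 161.5)] l 395.65980697621785 710.9855868416224 d 171.19994283481302 344.6846722752987
side (176, 251, 38, 26) [] l 589.0880235875799 665.0416620492975 d 66.55043255120957 156.76269637109104
side (176, 237, 36, 30) [(np.float64(625.8), np.float64(72.3), 36.5), (np.float64(665.7), np.float64(74.0), 38.0)] l 602.5716685842144 678.7209507721348 d 30.477035350911365 126.06615790451937
side (218, 235, 38, 40) [(np.float64(531.4), np.float64(108.8), 60.5), (np.float64(528.9), np.float64(39.6), 31.0), (np.float64(568.9), np.float64(36.9), 36.0)] l 498.70309436999213 580.3284940326862 d -6.02802796474178 120.46310888797713
```

The top-face strips from both views put pack 2 at l≈549, d≈24.5 and pack 3 at l≈647, d≈60. My mask centres were about 4 mm low in l. Retrying pack 2.

Request:
{"op": "servo_tool", "data": {
  "moves": [
    [0.3,0.044,0,0,0,0],
    [0.6,0.044,0.1,0,0,0],
    [0.9,0.044,0.2,0,0,0],
    [1,0.044,0.25,0,0,0],
    [1,0.044,0.25,0,0,0]
  ]
}}

```text
time_s: 14.48
tcp_pos: [0.5438, -0.1067, 0.1488]
tool_rot: [0.723, 0.691, 0.0, -0.002]
wrist_force: [0.0, 0.6, 0.3]
width: 0.0791
grip_force: 0.0
```

Request:
{"op": "servo_tool", "data": {
  "moves": [
    [0.3,0,0,0,0,0],
    [0.6,0,0,0,0,0],
    [0.9,0,0,0,0,0],
    [0.9,0,0,0,0,0],
    [0.9,0,0,0,0,0],
    [0.9,0,0,0,0,0]
  ]
}}

```text
time_s: 14.98
tcp_pos: [0.5503, -0.0067, 0.1498]
tool_rot: [0.726, 0.687, -0.0, 0.0]
wrist_force: [1.0, 0.2, 0.4]
width: 0.0788
grip_force: 0.0
```

Request:
{"op": "servo_tool", "data": {
  "moves": [
    [0,0,0.2,0,0,0],
    [0,0,0.4,0,0,0],
    [0,0,0.55,0,0,0],
    [0,0,0.6,0,0,0],
    [0,0,0.65,0,0,0],
    [0,0,0.65,0,0,0]
  ]
}}

```text
time_s: 15.48
tcp_pos: [0.5501, -0.0069, 0.0712]
tool_rot: [0.727, 0.687, -0.0, -0.0]
wrist_force: [-0.2, 0.8, -0.4]
width: 0.0793
grip_force: 0.0
```

Request:
{"op": "servo_tool", "data": {
  "moves": [
    [0,0,0.05,0,0,0],
    [0,0,0.09,0,0,0],
    [0,0,0.09,0,0,0],
    [0,0,0.09,0,0,0]
  ]
}}

```text
time_s: 15.82
tcp_pos: [0.5504, -0.0057, 0.061]
tool_rot: [0.726, 0.687, 0.0, 0.0]
wrist_force: [-0.5, 0.2, 0.7]
width: 0.0792
grip_force: 0.0
```

Request:
{"op": "servo_tool", "data": {
  "moves": [
    [0,0,0,0,0,0],
    [0,0,0,0,0,0],
    [0,0,0,0,0,0],
    [0,0,0,0,0,0],
    [0,0,0,0,0,0]
  ],
  "gripper": 0.6
}}

```text
time_s: 16.23
tcp_pos: [0.5506, -0.0056, 0.0612]
tool_rot: [0.726, 0.687, 0.0, 0.0]
wrist_force: [-0.8, 0.6, 1.9]
width: 0.0695
grip_force: 20.0
```

Request:
{"op": "servo_tool", "data": {
  "moves": [
    [0.1,0,0,0,0,0],
    [0.2,0.01,0,0,0,0],
    [0.32,0.02,0,0,0,0],
    [0.44,0.025,0,0,0,0],
    [0.56,0.025,0,0,0,0],
    [0.68,0.025,0,0,0,0],
    [0.8,0.025,0,0,0,0],
    [0.9,0.025,0,0,0,0],
    [0.96,0.025,0,0,0,0],
    [1,0.025,0,0,0,0]
  ]
}}

```text
time_s: 17.07
tcp_pos: [0.5602, 0.1126, 0.0612]
tool_rot: [0.726, 0.687, -0.001, 0.001]
wrist_force: [-0.5, -8.4, 8.8]
width: 0.0696
grip_force: 20.0
```

Request:
{"op": "servo_tool", "data": {
  "moves": [
    [0.06,0,0,0,0,0],
    [0.12,0,0,0,0,0],
    [0.18,0,0,0,0,0],
    [0.24,0,0,0,0,0],
    [0.3,0,0,0,0,0],
    [0.36,0,0,0,0,0],
    [0.42,0,0,0,0,0],
    [0.48,0,0,0,0,0],
    [0.54,0,0,0,0,0],
    [0.58,0,0,0,0,0]
  ]
}}

```text
time_s: 17.9
tcp_pos: [0.5643, 0.1811, 0.0612]
tool_rot: [0.727, 0.687, -0.001, 0.001]
wrist_force: [-0.7, -8.3, 9.5]
width: 0.0696
grip_force: 20.0
```

Request:
{"op": "servo_tool", "data": {
  "moves": [
    [0.03,0,0,0,0,0],
    [0.06,0,0,0,0,0],
    [0.08,0,0,0,0,0],
    [0.08,0,0,0,0,0]
  ]
}}

```text
time_s: 18.23
tcp_pos: [0.5649, 0.1853, 0.0612]
tool_rot: [0.728, 0.686, -0.004, 0.004]
wrist_force: [-3.0, -18.2, 16.1]
width: 0.0696
grip_force: 20.0
```

Request:
{"op": "servo_tool", "data": {
  "moves": [
    [0,0,0,0,0,0],
    [0,0,0,0,0,0],
    [0,0,0,0,0,0],
    [0,0,-0.2,0,0,0],
    [0,0,-0.4,0,0,0],
    [-0.1,0,-0.5,0,0,0],
    [-0.4,0,-0.5,0,0,0],
    [-0.7,0,-0.5,0,0,0],
    [-0.88,0,-0.5,0,0,0],
    [-0.88,0,-0.5,0,0,0]
  ],
  "gripper": 0.9
}}

```text
time_s: 19.07
tcp_pos: [0.5581, 0.0819, 0.1203]
tool_rot: [0.728, 0.685, -0.001, 0.001]
wrist_force: [-0.1, -0.3, -0.7]
width: 0.079
grip_force: 0.0
```

Request:
{"op": "servo_tool", "data": {
  "moves": [
    [0,0,0,0,0,0],
    [0,0,0,0,0,0],
    [0,0,0,0,0,0],
    [0,0,0,0,0,0],
    [0,0,0,0,0,0],
    [0,0,0,0,0,0],
    [0,0,0.2,0,0,0],
    [0,0,0.4,0,0,0],
    [0,0,0.6,0,0,0],
    [0,0,0.75,0,0,0]
  ],
  "gripper": 0
}}

```text
time_s: 19.9
tcp_pos: [0.5578, 0.0877, 0.0292]
tool_rot: [0.726, 0.688, -0.0, -0.0]
wrist_force: [0.3, -0.9, -0.9]
width: 0.016
grip_force: 0.0
```

Request:
{"op": "servo_tool", "data": {
  "moves": [
    [0.1,0,0,0,0,0],
    [0.2,0,0,0,0,0],
    [0.26,0,0,0,0,0],
    [0.32,0,0,0,0,0],
    [0.36,0,0,0,0,0],
    [0.38,0,0,0,0,0],
    [0.38,0,0,0,0,0]
  ]
}}

```text
time_s: 20.48
tcp_pos: [0.5614, 0.1333, 0.0316]
tool_rot: [0.726, 0.687, 0.0, 0.001]
wrist_force: [0.7, -0.4, 0.1]
width: 0.0005
grip_force: 0.0
```

Request:
{"op": "servo_tool", "data": {
  "moves": [
    [0.02,0,0,0,0,0],
    [0.04,0,0,0,0,0],
    [0.06,0,0,0,0,0],
    [0.08,0,0,0,0,0],
    [0.08,0,0,0,0,0]
  ]
}}

```text
time_s: 20.9
tcp_pos: [0.5614, 0.1339, 0.0313]
tool_rot: [0.728, 0.685, -0.005, 0.003]
wrist_force: [-4.2, -18.4, 16.3]
width: 0.0003
grip_force: 9.6
```

Request:
{"op": "servo_tool", "data": {
  "moves": [
    [0.02,0,0,0,0,0],
    [0.04,0,0,0,0,0],
    [0.04,0,0,0,0,0]
  ]
}}

```text
time_s: 21.15
tcp_pos: [0.5613, 0.134, 0.0313]
tool_rot: [0.729, 0.684, -0.008, 0.005]
wrist_force: [-5.7, -28.5, 22.2]
width: 0.0002
grip_force: 14.5
```

Pack 2 is home: rigid at 28 N. On to pack 3.

Request:
{"op": "servo_tool", "data": {
  "moves": [
    [-0.15,0,0,0,0,0],
    [-0.3,0,0,0,0,0],
    [-0.4,0,-0.2,0,0,0],
    [-0.6,0,-0.5,0,0,0],
    [-0.8,0,-0.8,0,0,0],
    [-0.97,0.2,-0.98,0,0,0],
    [-0.97,0.5,-0.98,0,0,0],
    [-0.97,0.78,-0.98,0,0,0],
    [-0.97,0.78,-0.98,0,0,0],
    [-0.97,0.78,-0.98,0,0,0]
  ],
  "gripper": 0.9
}}

```text
time_s: 21.98
tcp_pos: [0.6496, 0.0258, 0.1481]
tool_rot: [0.727, 0.687, 0.0, -0.0]
wrist_force: [-0.8, -0.6, -0.8]
width: 0.0636
grip_force: 0.0
```

Request:
{"op": "servo_tool", "data": {
  "moves": [
    [0,0,0,0,0,0],
    [0,0,0,0,0,0],
    [0,0,0,0,0,0]
  ]
}}

```text
time_s: 22.23
tcp_pos: [0.6476, 0.0265, 0.1483]
tool_rot: [0.726, 0.688, -0.0, -0.0]
wrist_force: [0.7, -0.8, 0.8]
width: 0.0791
grip_force: 0.0
```

```bash
python3 look.py g5|head -1
```

```text
tcp l,d 645.1318325175199 61.90383453181273 yaw 86.90666157902052
```

Request:
{"op": "servo_tool", "data": {
  "moves": [
    [-0.01,0.016,0.2,0,0,0],
    [-0.01,0.016,0.4,0,0,0],
    [-0.01,0.016,0.55,0,0,0],
    [-0.01,0.016,0.62,0,0,0],
    [-0.01,0.016,0.68,0,0,0],
    [-0.01,0.016,0.725,0,0,0],
    [-0.01,0.016,0.725,0,0,0],
    [-0.01,0.016,0.725,0,0,0]
  ]
}}

```text
time_s: 22.95
tcp_pos: [0.651, 0.025, 0.0621]
tool_rot: [0.726, 0.687, 0.0, 0.0]
wrist_force: [0.6, 0.4, 0.1]
width: 0.0792
grip_force: 0.0
```

Request:
{"op": "servo_tool", "data": {
  "moves": [
    [0,0,0,0,0,0],
    [0,0,0,0,0,0],
    [0,0,0,0,0,0],
    [0,0,0,0,0,0],
    [0,0,0,0,0,0]
  ],
  "gripper": 0.6
}}

```text
time_s: 23.37
tcp_pos: [0.6507, 0.025, 0.0624]
tool_rot: [0.726, 0.688, 0.0, 0.0]
wrist_force: [-3.3, -0.4, 6.9]
width: 0.0701
grip_force: 19.8
```

Request:
{"op": "servo_tool", "data": {
  "moves": [
    [0.1,0.01,0,0,0,0],
    [0.2,0.02,0,0,0,0],
    [0.32,0.022,0,0,0,0],
    [0.44,0.022,0,0,0,0],
    [0.56,0.022,0,0,0,0],
    [0.66,0.022,0,0,0,0],
    [0.76,0.022,0,0,0,0],
    [0.85,0.022,0,0,0,0],
    [0.93,0.022,0,0,0,0],
    [1,0.022,0,0,0,0]
  ]
}}

```text
time_s: 24.2
tcp_pos: [0.6613, 0.1418, 0.0625]
tool_rot: [0.727, 0.687, -0.001, 0.002]
wrist_force: [1.0, -5.5, 6.5]
width: 0.0702
grip_force: 19.9
```

Request:
{"op": "servo_tool", "data": {
  "moves": [
    [0.05,0,0,0,0,0],
    [0.1,0,0,0,0,0],
    [0.15,0,0,0,0,0],
    [0.2,0,0,0,0,0],
    [0.25,0,0,0,0,0],
    [0.29,0,0,0,0,0],
    [0.33,0,0,0,0,0],
    [0.37,0,0,0,0,0],
    [0.37,0,0,0,0,0]
  ]
}}

```text
time_s: 24.95
tcp_pos: [0.6625, 0.1791, 0.0622]
tool_rot: [0.728, 0.686, -0.006, 0.004]
wrist_force: [-6.1, -17.9, 15.3]
width: 0.0701
grip_force: 20.0
```

Force has risen again at TCP d≈215. Releasing and verifying with a push.

Request:
{"op": "servo_tool", "data": {
  "moves": [
    [0,0,0,0,0,0],
    [0,0,0,0,0,0],
    [0,0,0,0,0,0],
    [0,0,-0.2,0,0,0],
    [0,0,-0.4,0,0,0],
    [-0.1,0,-0.5,0,0,0],
    [-0.4,0,-0.5,0,0,0],
    [-0.7,0,-0.5,0,0,0],
    [-0.88,0,-0.5,0,0,0],
    [-0.88,0,-0.5,0,0,0]
  ],
  "gripper": 0.9
}}

```text
time_s: 25.78
tcp_pos: [0.6568, 0.0747, 0.1209]
tool_rot: [0.729, 0.684, -0.002, 0.002]
wrist_force: [-0.1, -0.0, -0.9]
width: 0.0795
grip_force: 0.0
```

Request:
{"op": "servo_tool", "data": {
  "moves": [
    [0,0,0,0,0,0],
    [0,0,0,0,0,0],
    [0,0,0,0,0,0],
    [0,0,0,0,0,0],
    [0,0,0,0,0,0],
    [0,0,0,0,0,0],
    [0,0,0.2,0,0,0],
    [0,0,0.4,0,0,0],
    [0,0,0.6,0,0,0],
    [0,0,0.75,0,0,0]
  ],
  "gripper": 0
}}

```text
time_s: 26.62
tcp_pos: [0.6558, 0.0836, 0.0296]
tool_rot: [0.726, 0.688, -0.001, -0.0]
wrist_force: [-0.8, 0.4, 0.5]
width: 0.0157
grip_force: 0.0
```

Request:
{"op": "servo_tool", "data": {
  "moves": [
    [0.1,0,0,0,0,0],
    [0.2,0,0,0,0,0],
    [0.26,0,0,0,0,0],
    [0.32,0,0,0,0,0],
    [0.36,0,0,0,0,0],
    [0.38,0,0,0,0,0],
    [0.38,0,0,0,0,0]
  ]
}}

```text
time_s: 27.2
tcp_pos: [0.6598, 0.1274, 0.033]
tool_rot: [0.726, 0.687, -0.001, 0.002]
wrist_force: [-0.9, -3.8, 5.2]
width: 0.0005
grip_force: 2.2
```

Request:
{"op": "servo_tool", "data": {
  "moves": [
    [0.02,0,0,0,0,0],
    [0.04,0,0,0,0,0],
    [0.06,0,0,0,0,0],
    [0.08,0,0,0,0,0],
    [0.08,0,0,0,0,0]
  ]
}}

```text
time_s: 27.62
tcp_pos: [0.6598, 0.1277, 0.033]
tool_rot: [0.728, 0.685, -0.006, 0.005]
wrist_force: [-6.3, -20.7, 15.2]
width: 0.0004
grip_force: 10.6
```

All three stops agree (163–164.5 mm). Backing off, then measuring the switch.

Request:
{"op": "servo_tool", "data": {
  "moves": [
    [-0.15,0,0,0,0,0],
    [-0.3,0,0,0,0,0],
    [-0.45,0,-0.2,0,0,0],
    [-0.7,0,-0.5,0,0,0],
    [-0.9,0,-0.8,0,0,0],
    [-1,0,-1,0,0,0],
    [-1,-0.3,-1,0,0,0],
    [-1,-0.6,-1,0,0,0],
    [-1,-0.8,-1,0,0,0]
  ],
  "gripper": 0.5
}}

```text
time_s: 28.37
tcp_pos: [0.5551, 0.024, 0.1529]
tool_rot: [0.726, 0.687, 0.0, 0.001]
wrist_force: [-0.1, 1.3, 0.5]
width: 0.0439
grip_force: 0.0
```

```bash
python3 packs.py; python3 - <<'E'
from h import *
a=cv2.imread("pics/top0.png");b=cv2.imread("pics/side0.png")
A=cv2.resize(a[165:225,285:355],None,fx=5.5,fy=5.5,interpolation=2);B=cv2.resize(b[160:215,230:295],None,fx=5.5,fy=5.5,interpolation=2)
c=imaging.grab_frame("top")[115:245,70:200,::-1];C=cv2.resize(c,None,fx=1.9,fy=1.9,interpolation=2);
h=600;o=np.zeros((600,800,3),np.uint8);o[:A.shape[0],:A.shape[1]]=A;o[:B.shape[0],400:400+B.shape[1]]=B;o[340:340+C.shape[0],:C.shape[1]]=C
s=imaging.grab_frame("side")[265:370,110:290,::-1];S=cv2.resize(s,None,fx=2.2,fy=2.2);o[340:340+S.shape[0],400:400+S.shape[1]]=S
cv2.imwrite("pics/sw.png",o)
E
```

```text
(156, 237, 92, 56) [130.1 244.4] 9.8 l,d 349.084331137085 39.170614865112306
```

View pics/sw.png

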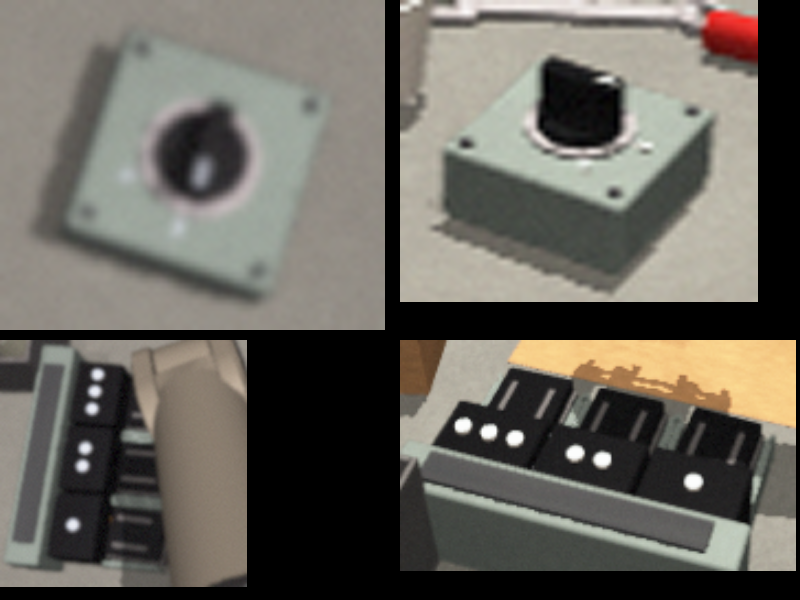

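The crop shows all three packs hard against their heads. The knob bar is parallel to the box edge, and the box screws are visible for centring.

```bash
python3 - <<'E'
from h import *
t=[(285+x/5.5,165+y/5.5) for x,y in [(142,48),(310,105),(257,270),(87,212)]]
P=np.array([onz("top",q,.045)[:2]*1000 for q in t]);print(P,P.mean(0),[np.linalg.norm(P[i]-P[i-1]) for i in range(4)])
v=(P[0]-P[3]+P[1]-P[2]);print("bar ang",np.degrees(np.arctan2(v[1],v[0])))
s=[(230+x/5.5,160+y/5.5) for x,y in [(65,143),(292,111)]]
Q=np.array([onz("side",q,.045)[:2]*1000 for q in s]);print("side",Q,Q.mean(0))
b=[onz("top",(285+x/5.5,165+y/5.5),.08)[:2]*1000 for x,y in [(200,172),(220,105)]];w=b[1]-b[0];print("ptr",b,np.degrees(np.arctan2(w[1],w[0])))
st=status.read_state();print(st['q'][6],st['q'][0],st['tcp_pos'])
E
```

```text
[[ 603.65022233 -273.53817848]
 [ 576.52958082 -359.21031989]
 [ 491.0555603  -331.66481762]
 [ 517.88877676 -246.2418805 ]] [ 547.28103505 -302.66379912] [np.float64(90.0006301640538), np.float64(89.86236703572823), np.float64(89.80291130720524), np.float64(89.53825826559859)]
bar ang -17.758769431196235
side [[ 600.46817011 -266.17358914]
 [ 488.49666076 -326.220439  ]] [ 544.48241543 -296.19701407]
ptr [array([ 533.17025619, -297.79481975]), array([ 567.04127655, -307.69223549])] -16.288835849809807
-0.44128493615515735 0.23403601913326658 [0.5562086  0.02416502 0.1527843 ]
```

Request:
{"op": "servo_tool", "data": {
  "moves": [
    [-0.25,0,0,0,0,0],
    [-0.5,0,0,0,0,0],
    [-0.75,0,0,0,0,0],
    [-1,0,0,0,0,0]
  ]
}}

```text
time_s: 28.85
tcp_pos: [0.5521, -0.0971, 0.1523]
tool_rot: [0.726, 0.688, 0.001, 0.001]
wrist_force: [-0.3, -0.6, 0.7]
width: 0.0437
grip_force: 0.0
```

Request:
{"op": "servo_tool", "data": {
  "moves": [
    [-0.25,0,0,0,0,0],
    [-0.5,0,0,0,0,0],
    [-0.75,0,0,0,0,0],
    [-1,0,0,0,0,0]
  ]
}}

```text
time_s: 29.18
tcp_pos: [0.5453, -0.2176, 0.1522]
tool_rot: [0.726, 0.687, 0.001, 0.001]
wrist_force: [0.4, -0.0, 0.5]
width: 0.0439
grip_force: 0.0
```

Request:
{"op": "servo_tool", "data": {
  "moves": [
    [-0.2,0.02,0,0,0,-0.07],
    [-0.4,0.04,0,0,0,-0.14],
    [-0.6,0.06,0,0,0,-0.21],
    [-0.7,0.07,0,0,0,-0.28],
    [-0.7,0.07,0,0,0,-0.35],
    [-0.7,0.07,0,0,0,-0.42],
    [-0.7,0.07,0,0,0,-0.49],
    [-0.7,0.07,0,0,0,-0.56],
    [-0.7,0.07,0,0,0,-0.63],
    [-0.7,0.07,0,0,0,-0.7]
  ]
}}

```text
time_s: 30.02
tcp_pos: [0.5492, -0.3008, 0.1521]
tool_rot: [0.258, 0.966, -0.0, 0.001]
wrist_force: [-0.2, -0.7, -0.3]
width: 0.0438
grip_force: 0.0
```

Request:
{"op": "servo_tool", "data": {
  "moves": [
    [0,0,0,0,0,-0.07],
    [0,0,0,0,0,-0.138],
    [0,0,0,0,0,-0.138],
    [0,0,0,0,0,-0.138],
    [0,0,0,0,0,-0.138]
  ]
}}

```text
time_s: 30.43
tcp_pos: [0.5483, -0.3003, 0.1516]
tool_rot: [0.156, 0.988, 0.0, 0.0]
wrist_force: [0.7, -1.0, -0.2]
width: 0.044
grip_force: 0.0
```

```bash
python3 - <<'E'
from h import *
s=status.read_state();r=s['tool_rot'];a=2*np.arctan2(r[1],r[0]);p=s['tcp_pos']*1000;e=np.array([547,-300])-p[:2]
x=np.array([np.cos(a),np.sin(a)]);y=np.array([np.sin(a),-np.cos(a)])
print(s['time_s'],p,np.degrees(a),"need tool x,y",e@x/120,e@y/120,s['q'][6])
E
```

```text
30.4333 [ 548.30940385 -300.3403331   151.64977969] 162.07441589221978 need tool x,y 0.011254914845140414 -0.0006599829232743208 1.30314341021418
```

Request:
{"op": "servo_tool", "data": {
  "moves": [
    [0.01,0,0.2,0,0,0],
    [0.01,0,0.4,0,0,0],
    [0.01,0,0.55,0,0,0],
    [0.01,0,0.62,0,0,0],
    [0.01,0,0.67,0,0,0],
    [0.01,0,0.67,0,0,0]
  ]
}}

```text
time_s: 30.93
tcp_pos: [0.5464, -0.2995, 0.0704]
tool_rot: [0.154, 0.988, 0.0, -0.0]
wrist_force: [-0.3, -0.1, 0.1]
width: 0.044
grip_force: 0.0
```

Request:
{"op": "servo_tool", "data": {
  "moves": [
    [0,0,0,0,0,0],
    [0,0,0,0,0,0],
    [0,0,0,0,0,0],
    [0,0,0,0,0,0],
    [0,0,0,0,0,0],
    [0,0,0,0,0,0]
  ],
  "gripper": 0,
  "squeeze": 25
}}

```text
time_s: 31.43
tcp_pos: [0.5467, -0.3, 0.0717]
tool_rot: [0.154, 0.988, -0.0, 0.0]
wrist_force: [-0.9, -0.5, 2.9]
width: 0.0141
grip_force: 25.0
```

Gripped at 14.1 mm, the bar's thickness, with little side force. Twisting clockwise to the stop.

Request:
{"op": "servo_tool", "data": {
  "moves": [
    [0,0,0,0,0,0.07],
    [0,0,0,0,0,0.14],
    [0,0,0,0,0,0.21],
    [0,0,0,0,0,0.28],
    [0,0,0,0,0,0.35],
    [0,0,0,0,0,0.42],
    [0,0,0,0,0,0.49],
    [0,0,0,0,0,0.55],
    [0,0,0,0,0,0.6],
    [0,0,0,0,0,0.63]
  ]
}}

```text
time_s: 32.27
tcp_pos: [0.5472, -0.2996, 0.0717]
tool_rot: [0.606, 0.795, 0.0, 0.001]
wrist_force: [0.7, -0.0, 0.9]
width: 0.0141
grip_force: 25.0
```

Request:
{"op": "servo_tool", "data": {
  "moves": [
    [0,0,0,0,0,0.02],
    [0,0,0,0,0,0.02],
    [0,0,0,0,0,0.02],
    [0,0,0,0,0,0.02]
  ]
}}

```text
time_s: 32.6
tcp_pos: [0.5472, -0.2996, 0.0716]
tool_rot: [0.617, 0.787, 0.0, 0.001]
wrist_force: [0.3, -0.1, 5.8]
width: 0.0137
grip_force: 25.1
```

```bash
python3 - <<'E'
from h import *
s=status.read_state();r=s['tool_rot'];print(np.degrees(2*np.arctan2(r[1],r[0])),s['wrist_torque'],s['wrist_force'],s['width'])
E
```

```text
103.86880009718108 [ 0.01993876 -0.12078311  0.46287145] [ 0.33415254 -0.14686044  5.76373502] 0.013688101752324992
```

Turned 58.4° from the grip with 0.46 N m, well above the spring's 0.15, so it is at the stop. Releasing and lifting away.

Request:
{"op": "servo_tool", "data": {
  "moves": [
    [0,0,0,0,0,0],
    [0,0,0,0,0,0],
    [0,0,0,0,0,0],
    [0,0,0,0,0,0],
    [0,0,0,0,0,0],
    [0,0,0,0,0,0],
    [0,0,-0.3,0,0,0],
    [0,0,-0.6,0,0,0],
    [0,0,-1,0,0,0],
    [0,0,-1,0,0,0]
  ],
  "gripper": 0.9
}}

```text
time_s: 33.43
tcp_pos: [0.5499, -0.3012, 0.1982]
tool_rot: [0.618, 0.787, 0.001, 0.005]
wrist_force: [0.4, -0.3, 1.7]
width: 0.077
grip_force: 0.0
```

Request:
{"op": "servo_tool", "data": {
  "moves": [
    [-0.2,-0.2,0,0,0,0],
    [-0.4,-0.4,0,0,0,0],
    [-0.6,-0.6,0,0,0,0],
    [-0.8,-0.8,0,0,0,0],
    [-1,-1,0,0,0,0],
    [-1,-1,0,0,0,0]
  ]
}}

```text
time_s: 33.93
tcp_pos: [0.4521, -0.4532, 0.1905]
tool_rot: [0.622, 0.783, -0.003, -0.0]
wrist_force: [-0.7, -1.2, 0.6]
width: 0.0788
grip_force: 0.0
```

```bash
python3 - <<'E'
from h import *
a=imaging.grab_frame("top")[100:260,60:380,::-1];b=imaging.grab_frame("side")[150:380,100:330,::-1]
o=np.zeros((600,800,3),np.uint8);A=cv2.resize(a,None,fx=1.6,fy=1.6);B=cv2.resize(b,None,fx=1.4,fy=1.4)
o[:A.shape[0],:A.shape[1]]=A;o[260:260+B.shape[0],:B.shape[1]]=B;cv2.imwrite("pics/fin.png",o);print(status.read_state()['wrist_force'])
E
```

```text
[0.6666555  0.26507418 0.51691195]
```

View pics/fin.png

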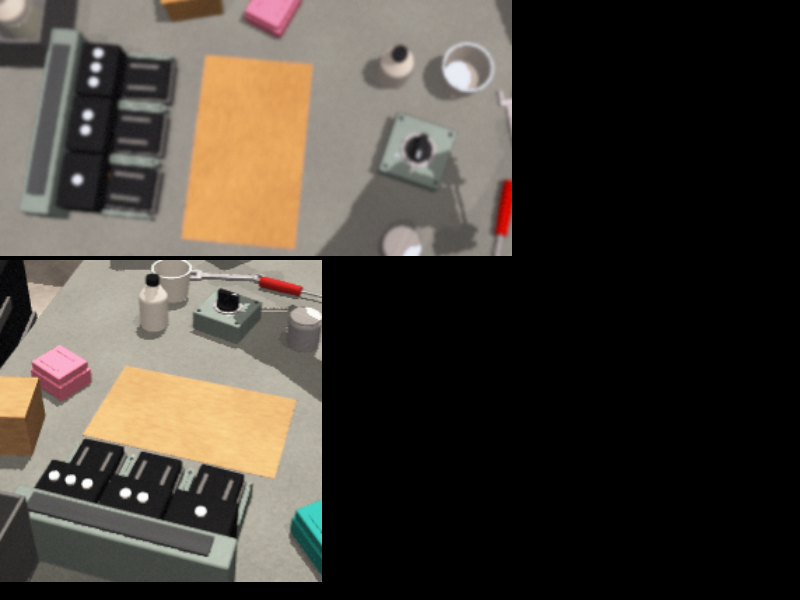

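The three packs are in their bays at about (145,80), (140,130) and (132,187). The knob at (418,148) is back at rest, and the other things are where they were.

```bash
python3 -c "
from station import bot
print(bot.finish_job())"
```

```text
the job is handed in; nothing more can be done
None
```

The job is handed in at about 34 s: packs were docked in bays one, two and three in that order, each push-checked against its stop; the switch was then twisted to its stop and the last picture shows it back at rest, though one finger briefly pressed on pack 2 at a 47 N wrist reading (limit there 120 N), and no verdict was returned.

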